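# Put three stage parts back in their own trays

## Robot

A 7-joint arm with a two-finger parallel gripper is mounted at the origin on the work surface. World frame = base frame: x ahead of the robot, y to its left, z up, the work surface at z = 0. Lengths are in mm, angles in rad, forces in N, time in s.
With the tool pointing down it reaches from about 425 to 1025 mm from the base axis. Payload 3.6 kg.
Tool frame: the origin (TCP) lies midway between the tips of the shut fingers; the grasp point (between the pads) lies behind it (r.grip_point_offset is the z of the grasp point in the tool frame, in mm); z points along the fingers, y is the line along which they close (so a half turn about z gives the same grasp; the last joint's range is limited). The gripper opens to 85 mm and grips with 20 to 120 N. Pads are 22 mm wide; open, the fingers measure 114 mm over their backs; the gripper's body (76 mm by 85 mm) begins 54 mm behind the grasp point. The pads swing forward as they close: fully open they stand 13 mm farther back than shut.
Start: joints at [1.046, 0.591, 0.048, 1.609, -0.033, 0.943, -0.034], TCP at [302.759, -658.761, 194.802] pointing down, gripper open.
Joint ranges: [-2.69, 2.69], [-0.47, 2.24], [-1.27, 1.36], [0.19, 2.51], [-1.53, 4.68], [0.08, 2.07], [-3.09, 3.09]. Speed limits (rad/s): [2.57, 2.57, 3.14, 3.14, 3.14, 3.14, 3.14].

## Interface

Orientations are given as a rotation vector (axis times angle).
In Python, from station import r, fingers, kin, eyes, finish_job, read_clock, read_joint_pos, read_joint_velocities, read_tau, read_tool_pos, read_tool_rot, read_ft_force, read_wrist_torque, read_finger_gap, read_gripper_force gives the robot as it stands. The module is installed in compiled form; this text tells all that it offers. Calls block until the motion is done:
- r.move_pose(position, orientation): joint-space move of the TCP to a pose.
- r.servo_line(position, orientation=None, speed=150): straight line of the TCP; orientation=None keeps the orientation; speed is the mean speed in mm/s.
- r.move_j(angles): joint-space move.
- fingers.command_gripper(opening): opening from 0.0 (shut) to 1.0 (fully open); the grip force is fixed at half the most; returns when the fingers have stopped.
- r.wait(seconds).
- kin.solve_ik(position, orientation): joint angles nearest the present ones, or None.
- eyes.capture(name): name is "scene" or "top" or "wrist"; returns a dict with "frame" (480x640x3 uint8, red, green, blue), "K" (3x3 intrinsics, pixels), "distortion" ([k1, k2, p1, p2, k3] as OpenCV has them; the pictures are not rectified), "rvec" (rotation vector, rad) and "tvec" (3), from world to camera coordinates, as OpenCV has them. Camera axes: x right, y down, z forward; pixel columns grow to the right and rows downward; lengths in mm; the calibration is good to about 2 mm. A picture is of the moment at which its call begins. There is no depth.
A pose or a line that the arm cannot do raises r.PlanningError and nothing moves.
- finish_job(): hands the job in; it is judged then, once.
Readings, each from a call of its own:
- read_clock(): time.
- read_joint_pos(): joint angles.
- read_joint_velocities(): joint speeds.
- read_tau(): joint torques, N m.
- read_tool_pos(): TCP position.
- read_tool_rot(): TCP orientation.
- read_ft_force(): force on the tool from outside, world axes, zero at the start.
- read_wrist_torque(): the same for the moment, N m.
- read_finger_gap(): opening from 0.0 (shut) to 1.0 (fully open).
- read_gripper_force(): force on a finger pad.
Only numpy, scipy, OpenCV 4.12 (cv2) and the standard library are available. Lean on these libraries where they do the work, as an engineer would, in place of code of your own. Each camera call takes 0.05 s, during which the arm holds its last target. There are 200 camera calls.

## Task

The three parts for the linear stage have been put in one another's trays. Move each one so that it stands upright in the middle of the tray of its own shape: the square motor in the square tray, the round bearing housing in the round tray, and the long bearing block lengthwise in the oblong tray. The empty rubber mat is free for parking a part on the way; never tip a part over, and leave the fan, the yellow bin and the screwdriver where they are.

Things in the scene. Friction and masses are not known exactly. Their poses are not given: they have to be found in the camera images.
- motor_mid (a point): Stepper motor, loose: a square metal body 42 x 42 mm and 48 mm tall, dark with bright end caps, standing upright, about 0.3 kg; on top a boss 22 mm wide and 2 mm high and a thin shaft 5 mm wide that ends 20 mm above the body. The point is the centre of the square body, 24 mm above its underside and 24 mm below its top face; x and y run square to its sides, z up along the shaft. At the start it stands in the round tray.
- hub_mid (a point): Round bearing housing, loose: a plain white printed cylinder, diameter 52 mm, 50 mm tall, standing upright with a bearing shown in its top face, about 0.14 kg. The point is its centre, 25 mm above its underside; z is its axis, up. At the start it stands in the oblong tray.
- block_mid (a point): Long bearing block, loose: a white printed block 70 mm long (its x), 32 mm wide (its y) and 50 mm tall (z up), with a bearing in each end face and two dark screws in its top, about 0.16 kg. The point is its centre, 25 mm above its underside. At the start it stands in the square tray.
- square_tray: Square fibreboard tray with a dark lip, fixed to the table: 102 x 102 mm outside, 86 x 86 mm inside the lip; floor 3 mm above the table, lip 8 mm wide with its top 5 mm above the table. Origin: the middle of the tray, at table height; x and y along its sides, z up. Home of the motor.
- round_tray: Round fibreboard tray with a dark lip, fixed to the table: diameter 108 mm outside, 92 mm inside the lip; floor 3 mm and lip top 5 mm above the table. Origin: the middle of the tray, at table height. Home of the round bearing housing.
- oblong_tray: Oblong fibreboard tray with a dark lip, fixed to the table: 132 x 86 mm outside, 116 x 70 mm inside the lip, its length along its x; floor 3 mm and lip top 5 mm above the table. Origin: the middle of the tray, at table height; z up. Home of the long bearing block, which stands along the tray's length, either way round.
- mat: Flat square mat of black rubber without a lip, fixed to the table, empty at the start: 100 x 100 mm, top 3 mm above the table. Origin: its middle, at table height. A free spot for parking.
- fan: Bystander, loose: black square case fan lying flat, 80 x 80 mm, 25 mm high. Origin: the middle of its underside, on the table.
- bin: Bystander, loose: small open yellow plastic bin, empty, 100 mm (x) by 70 mm (y), 40 mm high. Origin: the middle of its underside, on the table.
- driver: Bystander, loose: screwdriver lying flat along its x, handle towards -x, 170 mm long, red handle 26 mm thick. Origin: under the middle of its length, at table height.
Not all that is in view belongs to the job. Leave any brown or purple look-alike of the part that bears hub_mid alone.

How it is judged:
By the outcome, as a careful person would: the job done as asked, in the order asked, and still so for the second after the job is handed in, with the robot touching nothing.
It also fails if it takes over 104 s, if anything falls off the work surface, if the arm or the gripper's body presses on something with over 40 N, if the wrist force passes 120 N, or if a joint passes its speed limit or range.

## Working session

There is one attempt and no reset: what is moved stays moved. The work goes in short steps, each a Python script; the robot and the scene stay as the last script left them, time stands still between calls to the robot, and variables do not carry over. Pictures are saved under pics/ and viewed, at most 14 in all, crops included, and the job is handed in when it is done.

```bash
mkdir -p pics
python3 - <<'E'
from station import *
import cv2
for n in("top","scene"):
    d=eyes.capture(n); cv2.imwrite(f"pics/{n}0.png",d["frame"][:,:,::-1]); print(n,d["K"],d["distortion"],d["rvec"],d["tvec"])
print(r.grip_point_offset,read_tool_rot(),read_clock(),read_finger_gap())
E
```

```text
top [[481.77341746   0.         319.36227789]
 [  0.         481.77341746 233.97187694]
 [  0.           0.           1.        ]] [-0.09519968  0.          0.          0.          0.        ] [ 1.98430358 -2.22877575  0.23809822] [  24.93133382  580.2316913  1037.09157015]
scene [[539.24136739   0.         325.87643055]
 [  0.         539.24136739 232.07185949]
 [  0.           0.           1.        ]] [-0.0101204  0.         0.         0.         0.       ] [ 1.87428996  1.58228732 -0.69175347] [ -62.70939341 -364.17558151 1684.13694034]
-18.700000000000003 [-3.06708733e+00 -6.71128767e-01  8.83026526e-04] 0.1 1.000409393967004
```

View pics/top0.png

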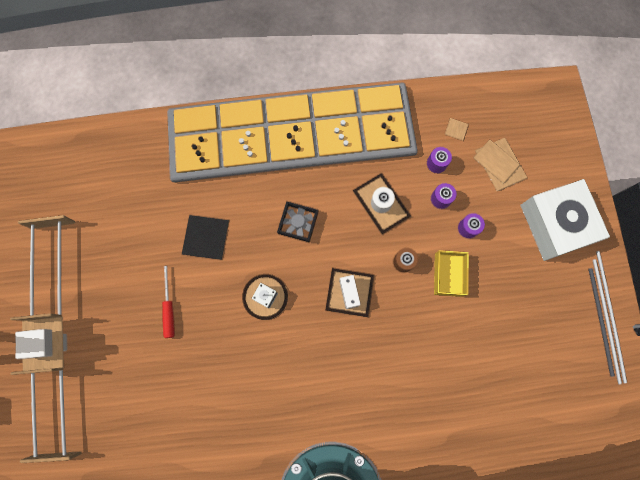

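View pics/scene0.png

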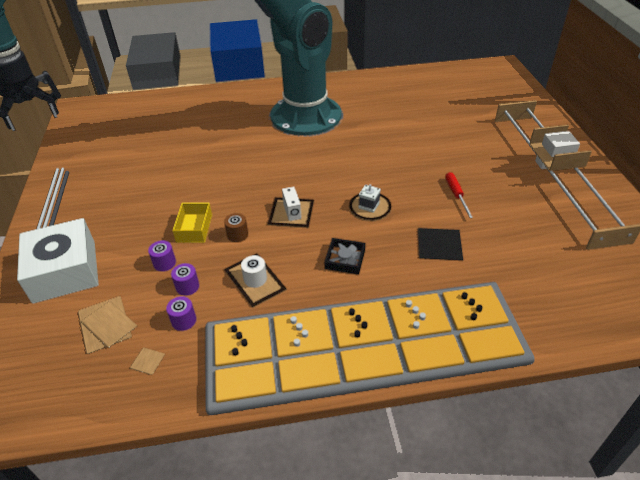

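The top view shows the mat at (206,237), motor in round tray at (265,296), block in square tray at (350,292), and hub in oblong tray at (382,203). The fan is at (298,222), the driver at (168,305), the bin at (453,273), and a brown look-alike at (405,260). The scene view agrees. Next I'll get coarse positions and take wrist views from above each one.

```bash
cat > h.py <<'E'
from station import *
import cv2, numpy as np
from scipy.spatial.transform import Rotation as R
def cam(d): return np.array(d["K"]),np.array(d["distortion"]),R.from_rotvec(np.ravel(d["rvec"])).as_matrix(),np.ravel(d["tvec"])
def p2w(d,px,z):
    K,D,Rm,t=cam(d); u=cv2.undistortPoints(np.array(px,float).reshape(-1,1,2),K,D)[:,0]
    ray=np.c_[u,np.ones(len(u))]@Rm; c=-Rm.T@t
    return (c+ray*((z-c[2])/ray[:,2])[:,None])[:,:2]
def ortho(d,c,half,z,s=2):
    """world-plane image: column = (x-c0+half)*s, row = (c1+half-y)*s"""
    n=int(2*half*s); j,i=np.meshgrid(np.arange(n),np.arange(n))
    P=np.stack([c[0]-half+j/s,c[1]+half-i/s,np.full(j.shape,float(z))],-1).reshape(-1,3)
    K,D,_,t=cam(d); uv=cv2.projectPoints(P,np.ravel(d["rvec"]),t,K,D)[0].reshape(n,n,2).astype(np.float32)
    return cv2.remap(d["frame"][:,:,::-1].copy(),uv[...,0],uv[...,1],cv2.INTER_LINEAR)
def down(yaw):  # tool down, closing line (tool y) at angle yaw in world, chosen nearest wrist neutral
    return (R.from_euler("z",yaw-np.pi/2)*R.from_rotvec([np.pi,0,0])).as_rotvec()
E
python3 - <<'E'
from h import *
d=eyes.capture("top")
for n,p,z in [("mat",(206,237),3),("fan",(298,222),25),("obl",(382,203),5),("round",(265,297),5),("sq",(350,292),5),("brown",(405,260),50)]:
    print(n,p2w(d,[p],z)[0].round())
m=R.from_rotvec(read_tool_rot()).as_matrix(); print(m.round(2))
for y in np.arange(-180,180,30):
    print(y,[kin.solve_ik(p,down(np.radians(y))) is not None and np.round(kin.solve_ik(p,down(np.radians(y)))[6],2) for p in ([420,150,300],[420,-40,300],[650,-130,300])])
E
```

```text
mat [617. 230.]
fan [623.   4.]
obl [ 651. -205.]
round [456. 101.]
sq [445. -99.]
brown [ 499. -230.]
[[ 0.91  0.42 -0.  ]
 [ 0.42 -0.91  0.  ]
 [-0.   -0.   -1.  ]]
-180 [np.float64(-0.58), np.float64(-0.07), np.float64(-0.02)]
-150 [np.float64(-0.1), np.float64(0.43), np.float64(0.45)]
-120 [np.float64(0.38), np.float64(0.94), np.float64(0.92)]
-90 [np.float64(0.85), np.float64(1.43), np.float64(1.39)]
-60 [np.float64(1.39), np.float64(1.89), np.float64(1.72)]
-30 [np.float64(1.92), np.float64(2.41), np.float64(2.24)]
0 [np.float64(2.44), np.float64(-2.95), np.float64(-2.8)]
30 [np.float64(-2.74), np.float64(-2.63), np.float64(-2.35)]
60 [np.float64(-2.62), np.float64(-2.12), np.float64(-1.88)]
90 [np.float64(-2.11), np.float64(-1.6), np.float64(-1.42)]
120 [np.float64(-1.6), np.float64(-1.09), np.float64(-0.95)]
150 [np.float64(-1.09), np.float64(-0.58), np.float64(-0.48)]
```

Run:
```python
from h import *
import pickle
T={"obl":(651,-205),"sq":(445,-99),"round":(456,101)}
ims=[];D={}
for n,c in T.items():
    r.move_pose([c[0]+ (0 if n=="obl" else 20),c[1],260],down(np.pi)); r.wait(.2)
    d=eyes.capture("wrist"); D[n]=d; print(n,read_clock(),(-cam(d)[2].T@cam(d)[3]).round())
    ims.append(ortho(d,c,90,5,2)); ims.append(ortho(d,c,90,52,2))
pickle.dump(D,open("D.pkl","wb"))
im=np.vstack([np.hstack(ims[0::2]),np.hstack(ims[1::2])])
cv2.imwrite("pics/o.png",cv2.resize(im,(798,532)))
cv2.imwrite("pics/w.png",D["sq"]["frame"][:,:,::-1])
```

```text
obl 2.4667 [ 651. -124.  438.]
sq 3.5833 [467. -17. 438.]
round 4.65 [477. 181. 438.]
```

View pics/o.png

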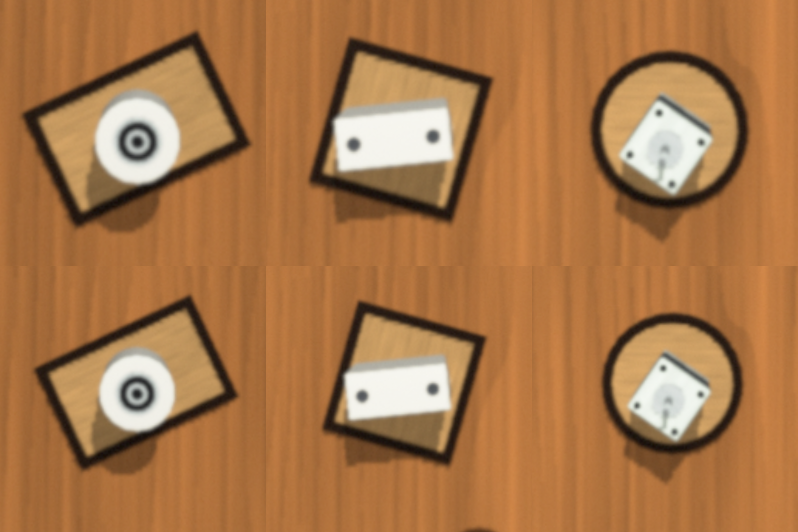

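The ortho views are clean: the lips are dark and the parts are bright. I'll segment both.

```bash
cat >> h.py <<'E'
def blob(d,c,half,z,kind,s=3):
    im=ortho(d,c,half,z,s); hsv=cv2.cvtColor(im,cv2.COLOR_BGR2HSV)
    m=(hsv[...,2]<60) if kind=="dark" else ((hsv[...,2]>185)&(hsv[...,1]<60))
    cs=cv2.findContours(m.astype(np.uint8),cv2.RETR_EXTERNAL,cv2.CHAIN_APPROX_NONE)[0]
    k=cv2.convexHull(max(cs,key=cv2.contourArea)); (a,b),(w,h),g=cv2.minAreaRect(k)
    if w<h: w,h,g=h,w,g+90     # long side at image angle g (y down) -> world -g
    return np.array([c[0]-half+a/s,c[1]+half-b/s]),w/s,h/s,(-g+90)%180-90
E
python3 - <<'E'
from h import *
import pickle
D=pickle.load(open("D.pkl","rb"))
T={"obl":(651,-205),"sq":(445,-99),"round":(456,101)}
for n in D:
    print(n,"tray",*[np.round(v,1) for v in blob(D[n],T[n],90,5,"dark")]," part",*[np.round(v,1) for v in blob(D[n],T[n],90,51 if n=="round" else 53,"white")])
t=eyes.capture("top")
print("mat",blob(t,(617,230),80,3,"dark"))
E
```

```text
obl tray [ 653.  -202.7] 129.3 83.8 25.3  part [ 653.5 -200.1] 51.3 51.0 26.6
sq tray [445.8 -96.8] 99.8 98.7 74.3  part [444. -93.] 70.1 33.1 5.7
round tray [458.8 102.8] 104.3 103.0 -90.0  part [458.4 101.1] 42.6 41.9 -34.4
mat (array([679.09685262, 157.09903971]), 41.44504038492838, 5.696108500162761, 26.146839141845703)
```

```bash
cat >> h.py <<'E'
def best(p,yaw_deg,step=180):
    c=[(abs(q[6]),o) for k in range(360//step) for o in [down(np.radians(yaw_deg+k*step))] if (q:=kin.solve_ik(p,o)) is not None]
    return min(c,key=lambda a:a[0])[1]
def rel(o): # closing angle, deg
    y=R.from_rotvec(o).as_matrix()[:,1]; return np.degrees(np.arctan2(y[1],y[0]))
Z=15; UP=150
def pick(xy,o):
    fingers.command_gripper(1.0)
    r.move_pose([*xy,UP],o); r.servo_line([*xy,Z],o,speed=150)
    fingers.command_gripper(0.0); g=read_finger_gap()
    r.servo_line([*xy,UP],o,speed=150); print("gap",g,"after lift",read_finger_gap(),read_gripper_force(),"t",read_clock())
def place(xy,o,dz=0.5):
    r.move_pose([*xy,UP],o); r.servo_line([*xy,Z+20],o,speed=150); r.servo_line([*xy,Z+dz],o,speed=40)
    print("F",np.round(read_ft_force(),1)); fingers.command_gripper(1.0)
    r.servo_line([*xy,UP],o,speed=150); print("t",read_clock())
E
python3 - <<'E'
from h import *
p=(458.4,101.1); o=best([*p,150],-34.4,90); print(rel(o))
pick(p,o)
m=(617,230); place(m,best([*m,150],rel(o)))
print(rel(best([*m,150],rel(o))))
r.move_pose([570,175,300],down(np.pi)); r.wait(.2)
d=eyes.capture("wrist"); cv2.imwrite("pics/mat.png",d["frame"][:,:,::-1])
print(blob(d,m,80,3,"dark"),blob(d,m,80,51,"white"))
print(blob(d,(458.8,102.8),90,5,"dark"))
E
```

```text
55.599999999999994
gap 0.023323206210129642 after lift 0.025080169813692807 58.673140141095814 t 8.5167
F [-2.2 -2.3  9.2]
t 12.7333
55.599999999999994
(array([618.94117737, 234.09804281]), 97.49930826822917, 96.5291748046875, 75.96375560760498) (array([616.80200704, 231.3806661 ]), 40.94095357259115, 40.75121815999349, -34.69515609741211)
(array([459.3166626 , 103.35000814]), 103.40647379557292, 102.87941487630208, 71.56505012512207)
```

View pics/mat.png

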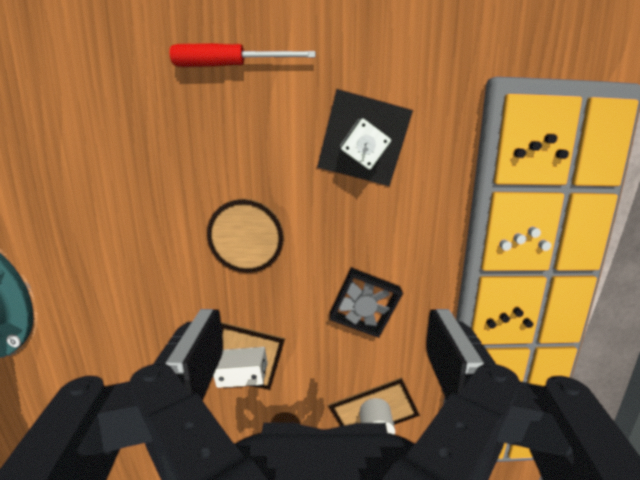

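The picture shows the motor upright at (366,145) on the mat and the round tray empty at (245,236). The gap reading of 0.02 doesn't fit a 42 mm part, so I'll check it on the hub pick.

Run:
```python
from h import *
print("open gap",read_finger_gap())
p=(653.5,-200.1); o=best([*p,150],180,30); print(rel(o))
fingers.command_gripper(1.0); r.move_pose([*p,UP],o); r.servo_line([*p,Z],o)
print(read_tool_pos()); fingers.command_gripper(0.0); print("gap",read_finger_gap(),read_gripper_force(),read_ft_force().round(1) if hasattr(read_ft_force(),'round') else read_ft_force())
r.servo_line([*p,UP],o); print("lifted",read_finger_gap(),read_gripper_force(),read_ft_force(),read_clock())
d=eyes.capture("wrist"); cv2.imwrite("pics/hub.png",d["frame"][:,:,::-1])
s=eyes.capture("scene"); cv2.imwrite("pics/hubs.png",cv2.resize(s["frame"][100:320,120:440,::-1],None,fx=2,fy=2))
```

```text
open gap 0.9959735998323338
1.074123822874776e-31
[ 654.5131351  -200.18399577   15.99737958]
gap 0.001424494730461334 3.4721483109751716 [-0.5 -0.4  7.4]
lifted 0.0012280807710155586 0.0 [ 0.28841931 -0.82157368 -0.53964099] 18.3
```

View pics/hubs.png

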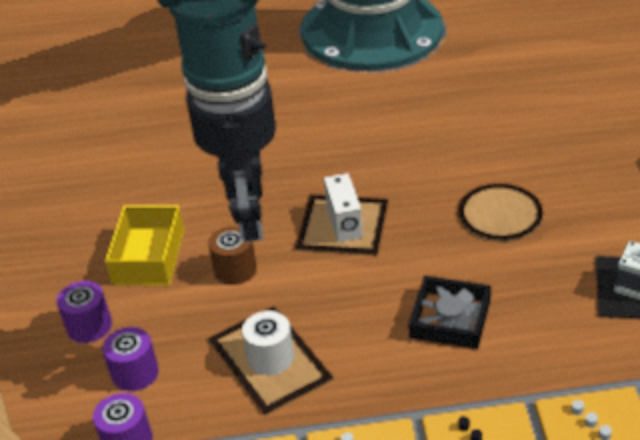

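The hub was not gripped: the fingers shut fully and it still stands in its tray. It looks as if the fingers are higher than the reported TCP. I'll compare the projected TCP with the pictures.

Run:
```python
from h import *
s=eyes.capture("scene"); K,D,Rm,t=cam(s)
p=np.array(read_tool_pos()); print(p, rel(np.array(read_tool_rot())),read_joint_pos())
im=s["frame"][:,:,::-1].copy(); 
pts=np.array([p,p+[0,0,40],p-[0,0,40],[653.5,-200.1,53]]); uv=cv2.projectPoints(pts,Rm,t,K,D)[0][:,0]; print(uv.round(1))
c=cv2.resize(im[140:320,190:310],None,fx=4,fy=4,interpolation=cv2.INTER_CUBIC)[:600]
for a in uv: cv2.circle(c,tuple(((a-[190,140])*4).astype(int)),3,(0,0,255),-1)
w=eyes.capture("wrist"); print(cv2.projectPoints(pts,cam(w)[2],cam(w)[3],cam(w)[0],cam(w)[1])[0][:,0].round(1))
wi=cv2.resize(w["frame"][:,:,::-1],(320,240)); out=np.zeros((600,800,3),np.uint8); out[:c.shape[0],:480]=c; out[:240,480:]=wi
cv2.imwrite("pics/chk.png",out)
```

```text
[ 652.58870205 -199.87584863  148.61051675] 0.003244437412734521 [ 0.38281453  0.59551388 -0.22694939  1.73693794  0.17147092  0.83099399
  0.07744377]
[[248.  232. ]
 [245.7 217.5]
 [250.3 245.8]
 [253.2 264.2]]
[[322.9 279.6]
 [322.5 318. ]
 [323.2 253.5]
 [324.6 229. ]]
```

View pics/chk.png

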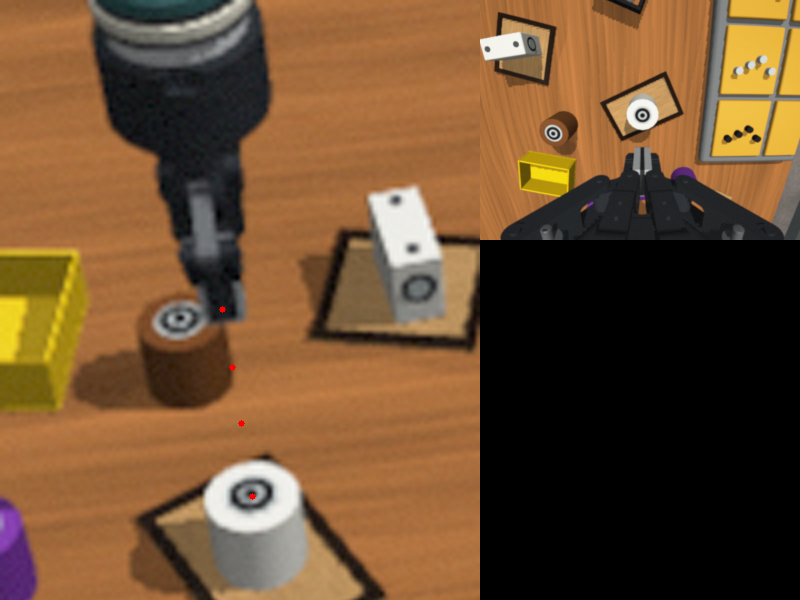

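The TCP projection matches the fingertips, and the hub is where I measured it. I'll repeat the descent with pictures at the bottom, before and after closing.

Run:
```python
from h import *
p=(653.5,-200.1); o=np.array(read_tool_rot()); o=down(np.radians(rel(o)))
fingers.command_gripper(1.0); print("open",read_finger_gap())
out=[]
def shot():
    s=eyes.capture("scene")["frame"][150:330,190:310,::-1]; out.append(cv2.resize(s,None,fx=3.3,fy=3.3,interpolation=cv2.INTER_CUBIC))
    print(np.round(read_tool_pos(),1),read_finger_gap(),read_gripper_force(),np.round(read_ft_force(),1))
r.servo_line([*p,Z],o); shot()
fingers.command_gripper(0.45); shot()
cv2.imwrite("pics/seq.png",np.hstack(out)[:600,:800]); print(read_clock())
```

```text
open 1.0035914168126614
[ 653.6 -200.2   15.2] 1.0005102670529595 0.0 [-0.1 -1.1  0.6]
[ 653.9 -200.4   15.4] 0.45093113513874483 1.3932415936142206 [-0.2 -0.4  3.2]
23.2
```

View pics/seq.png

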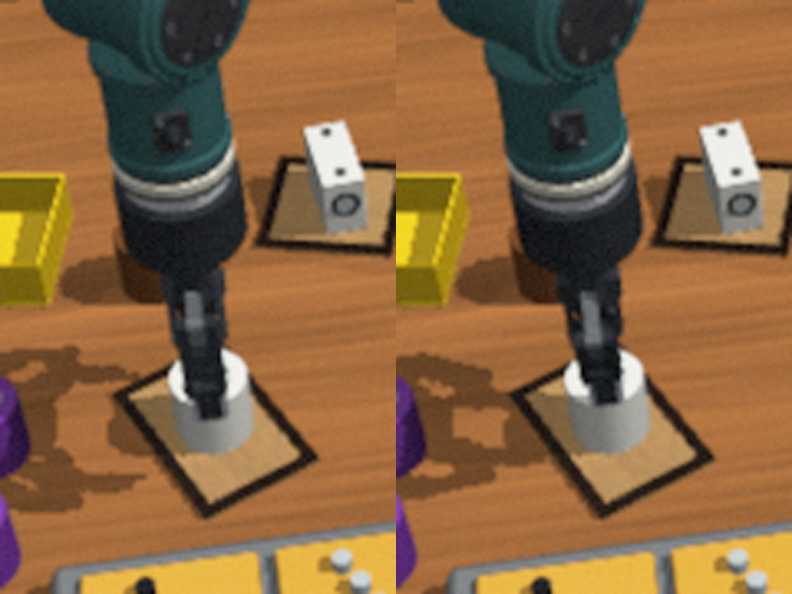

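Run:
```python
from h import *
s=eyes.capture("scene"); K,D,Rm,t=cam(s)
f=s["frame"][:,:,::-1]
c=cv2.resize(f[200:300,210:300],None,fx=6,fy=6,interpolation=cv2.INTER_CUBIC)
P=lambda q:((cv2.projectPoints(np.array([q],float),Rm,t,K,D)[0][0,0]-[210,200])*6).astype(int)
for z,col in((15,(0,0,255)),(35,(0,255,0)),(55,(255,0,0)),(75,(0,255,255))):
    for dx in(-24,24): cv2.circle(c,tuple(int(v) for v in P([653.7+dx,-200.2,z])),4,col,-1)
w=eyes.capture("wrist"); out=np.zeros((600,800,3),np.uint8); out[:,:540]=c; out[:195,540:]=cv2.resize(w["frame"][:,:,::-1],(260,195))
cv2.imwrite("pics/chk2.png",out); print(blob(w,(653,-200),60,53,"white"), (-cam(w)[2].T@cam(w)[3]).round())
```

```text
(array([ 654.6739502 , -202.12116496]), 50.34630839029948, 44.9219716389974, 80.90972328186035) [ 654. -282.  194.]
```

View pics/chk2.png

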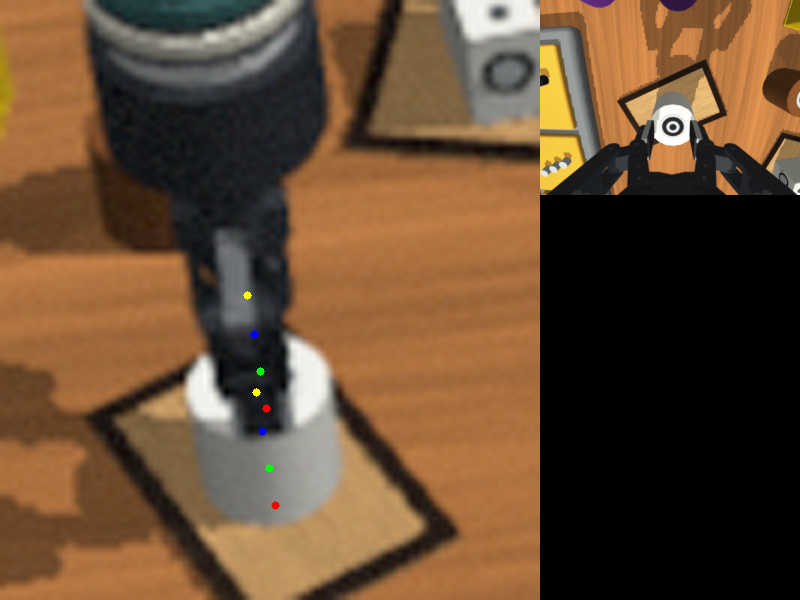

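The red, green, blue and yellow markers show where z = 15, 35, 55 and 75 would fall. The fingertips sit near z = 55 while the TCP reads 15, so the real tips are about 37–38 mm higher than reported. That also explains the earlier results: the motor was carried by its shaft, and the shut fingers touched the hub's top. I'll correct for the offset and watch the force on the way down.

```bash
sed -i 's/^Z=15; UP=150/Z=-25; UP=110  # real fingertips are ~38 mm above the reported TCP/' h.py
python3 - <<'E'
from h import *
o=down(np.radians(rel(np.array(read_tool_rot())))); p0=np.array(read_tool_pos())
r.servo_line([653.5,-200.1,60],o); fingers.command_gripper(1.0)
w=(653.5,-200.1)
for z in (15,0,-15,-25):
    r.servo_line([*w,z],o,speed=100); f=np.round(read_ft_force(),1); print(z,np.round(read_tool_pos(),1),f)
    if f[2]>6: break
fingers.command_gripper(0.0); print("gap",read_finger_gap(),read_gripper_force(),np.round(read_ft_force(),1))
r.servo_line([*w,UP],o); print("lift",read_finger_gap(),read_gripper_force(),np.round(read_ft_force(),1),read_clock())
s=eyes.capture("scene")["frame"][100:320,120:440,::-1]; cv2.imwrite("pics/hub2.png",cv2.resize(s,None,fx=2,fy=2))
E
```

```text
15 [ 653.3 -200.    14.4] [-0.5  0.   0.5]
0 [ 652.8 -200.    -0.7] [-0.6  0.2  0.5]
-15 [ 652.6 -199.9  -16. ] [-0.5  0.4 -0.4]
-25 [ 652.8 -200.   -25.8] [-0.  -0.7  0. ]
gap 0.5954430575827828 62.49356389045715 [-1.1  0.8  2.7]
lift 0.594393698875921 62.4911892414093 [-0.4 -0.2 -2. ] 30.0333
```

View pics/hub2.png

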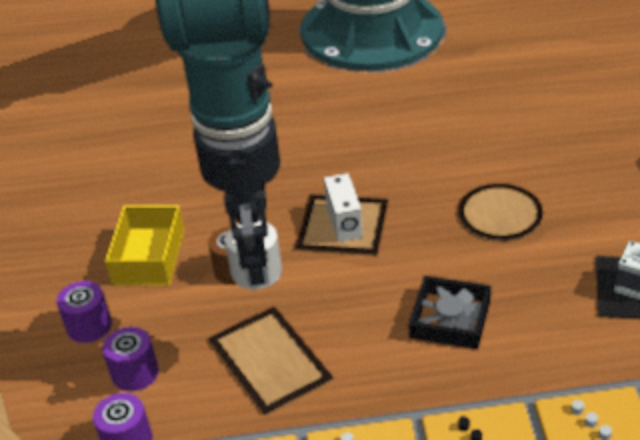

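The hub is now gripped and lifted upright (gap 0.594, about 51 mm). I'll place it, then move the block.

Run:
```python
from h import *
c=(459,103); o=best([*c,UP],0,30); place(c,o)
b=(444,-93); pick(b,best([*b,UP],95.7))
t=(653,-202.7); place(t,best([*t,UP],115.3))
r.move_pose([570,60,280],down(np.pi)); r.wait(.2)
d=eyes.capture("wrist"); cv2.imwrite("pics/mid.png",d["frame"][:,:,::-1])
print("hub",blob(d,c,80,53,"white"),"tray",blob(d,c,80,5,"dark")); print("motor",blob(d,(617,231),60,51,"white"))
print("t",read_clock())
```

```text
F [-0.7 -0.5  2.7]
t 34.475
gap 0.36890721556576506 after lift 0.36813528603912643 59.41458821296692 t 38.525
F [-1.7  0.6  2.8]
t 43.4667
hub (array([461., 103.]), 51.333333333333336, 50.666666666666664, -90.0) tray (array([459.66666667, 102.66666667]), 104.0, 103.33333333333333, -90.0)
motor (array([616.83889771, 230.84140015]), 40.60277557373047, 40.530932108561196, -34.6241569519043)
t 44.9417
```

View pics/mid.png

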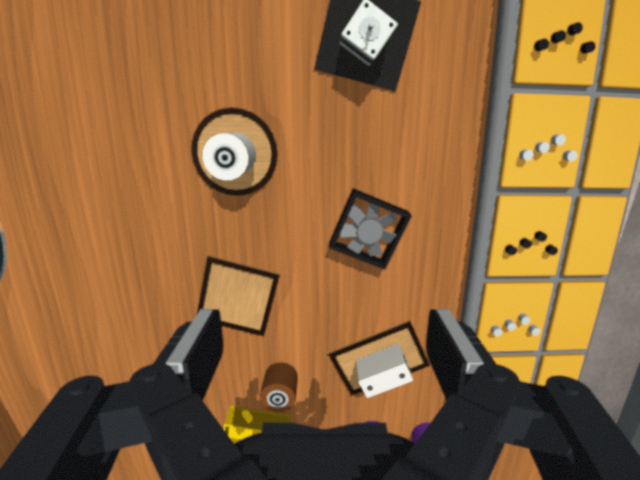

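The hub stands in the round tray (225,157) and the block in the oblong tray (385,380), with the square tray (238,296) empty. Now the motor.

Run:
```python
from h import *
m=(616.8,231); o=best([*m,UP],55.4,90); print(rel(o)); pick(m,o)
c=(445.8,-96.8); place(c,best([*c,UP],74.3,90))
T={"obl":(653,-203,53),"sq":(446,-97,51)}; ims=[]
for n,(x,y,z) in T.items():
    r.move_pose([x+(20 if n=="sq" else 0),y,260],down(np.pi)); r.wait(.2); d=eyes.capture("wrist")
    print(n,"tray",*[np.round(v,1) for v in blob(d,(x,y),90,5,"dark")],"part",*[np.round(v,1) for v in blob(d,(x,y),90,z,"white")]); ims.append(ortho(d,(x,y),90,5,2))
cv2.imwrite("pics/fin.png",np.hstack(ims)); print("t",read_clock())
```

```text
55.400000000000006
gap 0.48404672594826237 after lift 0.48300381545054116 60.89597940444946 t 48.7
F [0.4 1.2 4.7]
t 53.1917
obl tray [ 653.1 -202.6] 129.2 83.9 25.3 part [ 654.8 -200.5] 70.3 32.4 25.0
sq tray [445.9 -96.7] 99.8 98.6 74.2 part [446.8 -95.1] 42.0 42.0 -15.4
t 55.6333
```

View pics/fin.png

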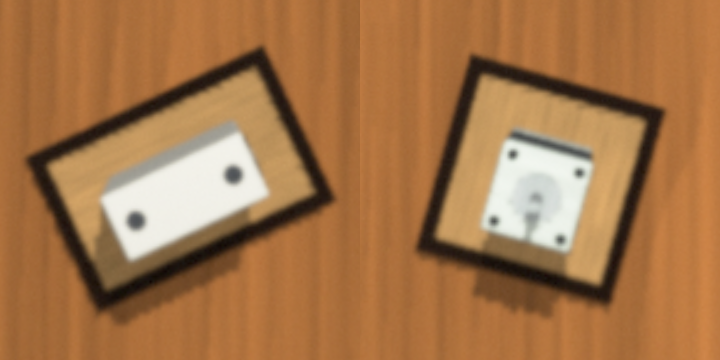

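Both parts stand upright within about 3 mm of their tray centres (block left, motor right), and aligned with the trays. Handing in.

```bash
python3 -c "
from station import *
print(finish_job())"
```

```text
the job is handed in; nothing more can be done
None
```

The job is handed in at about 56 s: motor, bearing housing and block each stand upright within about 3 mm of the middle of their own trays by the wrist camera, and I steered clear of the fan, bin, screwdriver and look-alikes; because the real fingertips sit about 38 mm above the reported TCP, the motor was first parked on the mat held by its shaft, and the first try at the housing closed on its top (about 7 N) without moving it.

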